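# Roll the sharpening stone into its drying holder

## Robot

A 6-joint arm with a two-finger parallel gripper is mounted at the origin on a cart in front of the work surface, level with it; the furniture and walls round the work are solid. World frame = base frame: x ahead of the robot, y to its left, z up, the work surface at z = 0. Lengths are in m, angles in degrees, forces in N, time in s.
With the tool pointing down it reaches from about 0.3 to 0.75 m from the base axis. Payload 8.5 kg.
Tool frame: the origin (TCP) lies midway between the tips of the shut fingers; the grasp point (between the pads) lies env.tcp_to_grasp behind it (env.tcp_to_grasp is the distance from the TCP to the grasp point, in m); z points along the fingers, y is the line along which they close (so a half turn about z gives the same grasp; the last joint's range is limited). The gripper opens to 85 mm and grips with 20 to 120 N. Pads are 22 mm wide; open, the fingers measure 114 mm over their backs; the gripper's body (76 mm by 85 mm) begins 54 mm behind the grasp point. The pads swing forward as they close: fully open they stand 13 mm farther back than shut.
Start: joints at [56.133, 21.807, 74.336, -0, 83.858, -12.336], TCP at [0.202, 0.512, 0.231] pointing down, gripper open.
Joint ranges: [-178.18, 178.18], [-50.72, 133.34], [12.68, 142.11], [-81.47, 261.47], [9.98, 163.14], [-165.26, 165.26]. Speed limits (degrees/s): [136.94, 136.94, 180, 180, 180, 180].

## Interface

Orientations are given as a 3x3 rotation matrix whose columns are the frame's x, y, z axes.
In Python, from rig import observe, optics, job, env gives the robot as it stands. The module is installed in compiled form; this text tells all that it offers.
- The arm moves only by the shell command python3 -m jog 'ROWS' [FORCE]. ROWS is JSON, a list of rows, each a list of 7 numbers: the turn, a rotation vector about the tool's x, y, z in rad, then the shift along the tool's x, y, z in m, then the opening in per cent of the stroke, from 0 (shut) to 100 (fully open). A call has 1 to 10 rows; each row shifts and turns the commanded pose from where the row before left it, along the tool's axes as they then stand; what a row does not reach is not made up. A row lasts 1/8 s, in which the tool goes at most 62.5 mm and 10.7 degrees, less where a joint would pass 70% of its speed; a pose out of reach is approached as far as the arm can. A call is refused whole if a number of a shift passes 0.0625 or a number of a turn 0.188, either way. A call with a gripper value outside its range is refused whole. The fingers move at their own pace and stop on an object; FORCE is the grip in N (left out, the last holds). Time passes only in rows, so rows that do not move let the fingers close. It gives the time, the measured TCP pose, the force, the opening and the grip force at its end, in the units of the state.
- observe(): the state, without advancing time (a new reading comes with each control period).
- optics.get_image(name): name is "scene" or "top"; returns a dict with "pixels" (420x560x3 uint8, red, green, blue), "mtx" (3x3 intrinsics, pixels), "rvec" (rotation vector, rad) and "tvec" (3), from world to camera coordinates, as OpenCV has them. Camera axes: x right, y down, z forward; pixel columns grow to the right and rows downward; lengths in m; the calibration is good to about 2 mm. A picture is of the moment at which its call begins. There is no depth.
- job.close_job(): hands the job in; it is judged then, once.
The state is a dict: "time_s": time; "q": joint angles; "qvel": joint speeds; "joint_efforts": joint torques, N m; "position": TCP position; "tool_rot": TCP orientation; "ft_force": force on the tool from outside, world axes, zero at the start; "wrist_torque": the same for the moment, N m; "grip_width": finger opening in m; "gripper_force": force on a finger pad.
Only numpy, scipy, OpenCV 4.12 (cv2) and the standard library are available. Lean on these libraries where they do the work, as an engineer would, in place of code of your own. Each camera call takes 0.05 s, during which the arm holds its last target. There are 200 camera calls.

## Task

The round sharpening stone stands on its rim on the worktop: roll it on its rim like a wheel into its drying holder, turning as it goes without skidding, and without lifting it off the worktop or letting it tip over. Then press it fully home between the two sprung cheeks against the upright end stop with a steady, gentle push of about 15 N (the stone is brittle, so never more than 22 N on the stop), and leave it standing there. Leave the other things where they are.

Things in the scene. Friction and masses are not known exactly. Their poses are not given: they have to be found in the camera images.
- stone: Round grey sharpening stone: disc, 96 mm diameter, 24 mm thick, 0.6 kg (varies 20 percent), standing on its rim. Origin at the disc's centre (48 mm up while it stands). Own y is the axle, level; x and z turn as it rolls. At the start z is up and +x points roughly the way to roll.
- hub (a point): The same point, the middle of the steel hub on the axle: 12 mm diameter, 3 mm proud of both faces, 30 mm over both ends. Pinched lightly there (3 to 5 N), and borne down on a little, the stone turns between the fingers and rolls as they move along, and can swivel about the vertical; a hard grip stops it turning and it skids.
- hole (a point): Centre of the small steel-lined hanging hole in the stone, 34 mm from the disc's centre along its own z. At the top at the start; shows how far the stone has rolled (half a turn is 151 mm of way).
- holder: Low drying holder, fixed (place and yaw vary). Origin on the worktop below the stone's centre when fully home; own x is level and points the way in, towards the stop; y left of it, z up. The slot has no base: the stone rolls on the worktop. Feet, posts and cheeks reach 40 mm to each side and 22 mm high.
- mouth (a point): Middle of the flared mouth of the slot, on the worktop at holder x = -51 mm, 42 mm wide. Black cheeks 3 to 21 mm high line the slot from x = -24 to +36 mm, 21 mm apart at rest, each sprung (1 N/mm, 1.5 N preload, 6 mm of give): squeeze about 3 N a side, 3 to 12 N of drag, most at the flare, and up to 8 N even when home; a light pinch may slip there.
- stop: The upright dark steel end stop of the holder, fixed and rigid, 80 mm wide and 58 mm high, 8 mm thick. Origin at the bottom middle of its face, 48 mm along the holder's x from the holder's origin; axes as the holder's.
- egg_timer: Bystander: red and white dome-shaped kitchen timer, 61 mm across, 60 mm high; origin at the centre of its underside.
- spice_0: Bystander: spice jar with a dark cap, 41 mm across, 105 mm high; origin at the centre of its underside.
- spice_1: Bystander: spice jar with a dark cap, 41 mm across, 105 mm high; origin at the centre of its underside.
- soap_pump: Bystander: soap dispenser with a pump head, 74 mm across, 175 mm high; origin at the centre of its underside.
- matchbox: Bystander: small matchbox, 36x54x16 mm; origin at the centre of its underside.
- teaspoon: Bystander: metal teaspoon lying flat, 132 mm long; origin at the centre of its underside.
- coaster_0: Bystander: square coaster, 95x95x6 mm; origin at the centre of its underside.
Mind the look-alikes: they are no part of the job. Leave any yellow look-alike of the holder alone.

How it is judged:
By the outcome, as a careful person would: the job done as asked, in the order asked, and still so for the second after the job is handed in, with the robot touching nothing.
It also fails if it takes over 64 s, if anything falls off the work surface, if the arm or the gripper's body presses on something with over 40 N, if the wrist force passes 120 N, or if a joint passes its speed limit or range.

## Working session

There is one attempt and no reset: what is moved stays moved. The work goes in short steps, Python scripts to look and compute and a shell command to move; the robot and the scene stay as the last step left them, time stands still between calls to the robot, and variables do not carry over. Pictures are saved under pics/ and viewed, at most 12 in all, crops included, and the job is handed in when it is done.

```bash
mkdir -p pics; cat > h.py <<'E'
import numpy as np, cv2
from rig import observe, optics, job, env
def snap(n,f):
    d=optics.get_image(n); cv2.imwrite(f,d["pixels"][:,:,::-1]); return d
def cam(d):
    R=cv2.Rodrigues(np.array(d["rvec"],float))[0]; t=np.array(d["tvec"],float).ravel(); return np.array(d["mtx"]),R,t
def px2w(d,u,v,z):
    K,R,t=cam(d); r=R.T@np.linalg.inv(K)@np.array([u,v,1.]); c=-R.T@t
    return c+r*(z-c[2])/r[2]
def w2px(d,P):
    return cv2.projectPoints(np.array(P,float).reshape(-1,3),np.array(d["rvec"],float),np.array(d["tvec"],float),np.array(d["mtx"],float),None)[0].reshape(-1,2)
E
python3 - <<'E'
from h import *
import pickle
for n in("scene","top"):
    d=snap(n,f"pics/{n}0.png"); pickle.dump(d,open(n+"0.pkl","wb")); K,R,t=cam(d); print(n,K[0,0],(-R.T@t).round(3),R[2].round(2))
o=observe(); print({k:np.round(v,3).tolist() for k,v in o.items()}, env.tcp_to_grasp)
E
```

```text
scene 506.4669479360011 [-0.154 -1.03   1.089] [ 0.42  0.67 -0.62]
top 381.5044216113081 [0.347 0.064 1.085] [ 0.2  -0.01 -0.98]
{'time_s': 0.1, 'q': [56.133, 21.838, 74.38, 0.002, 83.857, -12.336], 'qvel': [0.015, -0.048, -0.123, -0.122, -0.066, -0.055], 'joint_efforts': [0.004, -44.923, -23.166, -0.0, 0.004, 0.0], 'position': [0.202, 0.511, 0.231], 'tool_rot': [[-0.93, 0.367, -0.001], [0.367, 0.93, -0.001], [0.0, -0.001, -1.0]], 'ft_force': [0.559, 0.385, 0.96], 'wrist_torque': [0.001, 0.034, 0.014], 'gripper_force': 0.0, 'grip_width': 0.085} 0.0187
```

View pics/scene0.png

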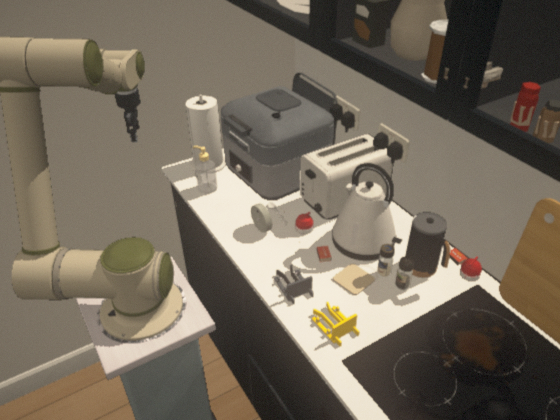

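View pics/top0.png

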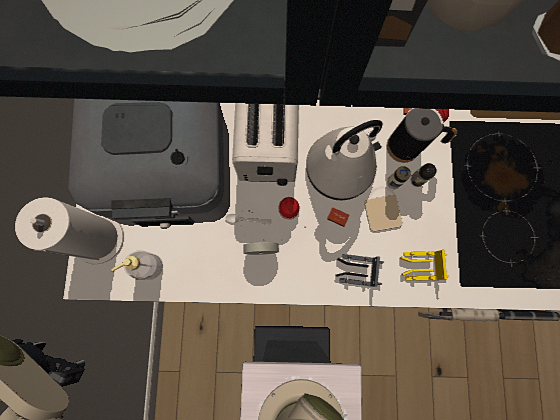

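The scene and top views show the stone at top (262,248) and scene (262,217). The dark holder is at top (358,270), with its mouth to the left and its stop to the right. The yellow one at (425,266) is the look-alike. Next I'll take enlarged crops.

```bash
python3 - <<'E'
import cv2,numpy as np
a=cv2.imread("pics/top0.png")[215:300,230:390]; b=cv2.imread("pics/scene0.png")[190:310,235:355]
a=cv2.resize(a,None,fx=5,fy=5,interpolation=cv2.INTER_CUBIC)
b=cv2.resize(b,None,fx=5,fy=5,interpolation=cv2.INTER_CUBIC)
cv2.imwrite("pics/c_top.png",a);cv2.imwrite("pics/c_sc.png",b)
E
```

```text
(no output)
```

View pics/c_top.png

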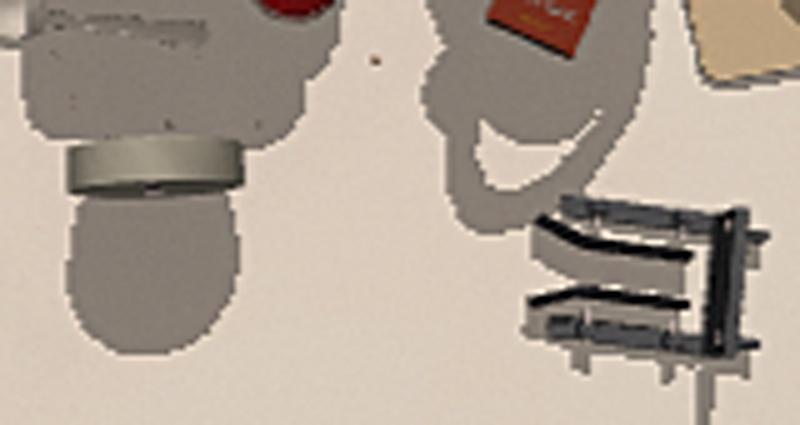

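View pics/c_sc.png

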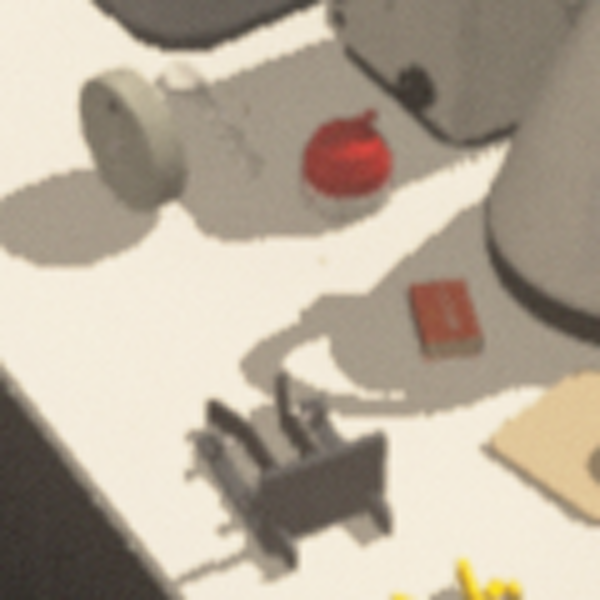

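The crops show the stone in the top crop spanning u 68–244 and v 134–195, slightly rotated. In the holder, the cheeks run from (590,250) to (690,262) and from (585,287) to (688,300), with the stop at about u 730. I'll fit models to these points.

```bash
cat > fit.py <<'E'
from h import *
import pickle
from scipy.optimize import least_squares
T=pickle.load(open("top0.pkl","rb"));S=pickle.load(open("scene0.pkl","rb"))
tp=lambda a:(np.array(a,float)+.5)/5-.5+[230,215]
sp=lambda a:(np.array(a,float)+.5)/5-.5+[235,190]
th=np.linspace(0,2*np.pi,120)
def stone(p,r=.048):
    x,y,w=p; a=np.array([np.cos(w),np.sin(w)]); n=np.array([-a[1],a[0]])
    return np.array([[*(np.array([x,y])+r*np.cos(t)*a+s*n),.048+r*np.sin(t)] for s in(-.012,.012) for t in th])
def hull(d,p): return cv2.convexHull(w2px(d,stone(p)).astype(np.float32))
tpts=tp([(68,170),(244,162),(68,148),(244,139),(69,192),(243,186),(150,135),(150,194)])
spts=sp([(80,118),(106,70),(140,212),(187,180),(88,160),(120,202),(150,80)])
f=lambda p:[cv2.pointPolygonTest(hull(d,p),tuple(map(float,q)),True) for d,P in((T,tpts),(S,spts)) for q in P]
r=least_squares(f,[*px2w(T,262,248,.06)[:2],-1.55],diff_step=1e-3)
print("stone",r.x[:2].round(4),np.degrees(r.x[2]).round(2),np.round(f(r.x),1))
def H(p,L):
    x,y,w=p;L=np.array(L,float);c,s=np.cos(w),np.sin(w)
    return np.c_[x+c*L[:,0]-s*L[:,1],y+s*L[:,0]+c*L[:,1],L[:,2]]
TL=[(.036,.0105,.021),(.036,-.0105,.021),(-.024,.0105,.021),(-.024,-.0105,.021)]
TP=tp([(691,261),(688,300),(592,251),(585,287)])
SL=[(.056,-.04,.058),(.056,.04,.058)]; SP=sp([(260,480),(384,433)])
g=lambda p:np.r_[(w2px(T,H(p,TL))-TP).ravel(),(w2px(S,H(p,SL))-SP).ravel()]
h=least_squares(g,[*px2w(T,350,268,.02)[:2],-1.65]); print("holder",h.x[:2].round(4),np.degrees(h.x[2]).round(2),g(h.x).round(1))
# overlay
a=cv2.imread("pics/c_top.png");b=cv2.imread("pics/c_sc.png")
box=[(x,y,z) for x in(.048,.056) for y in(-.04,.04) for z in(0,.058)]
pk=[(.036,.0105,.021),(-.024,.0105,.021),(-.051,.021,.021),(-.051,-.021,.021),(-.024,-.0105,.021),(.036,-.0105,.021)]
for im,d,o in((a,T,(230,215)),(b,S,(235,190))):
    q=lambda P:(((P.reshape(-1,2)-o)+.5)*5-.5).astype(np.int32)
    cv2.polylines(im,[q(hull(d,r.x))],True,(0,0,255)); cv2.polylines(im,[q(w2px(d,H(h.x,pk)))],False,(0,255,0))
    cv2.polylines(im,[cv2.convexHull(q(w2px(d,H(h.x,box))))],True,(255,0,0))
b=b[:,:400]
out=np.zeros((600,800,3),np.uint8);out[:300,:565]=cv2.resize(a,(565,300));out[300:,:]=0
out[300:,0:200]=cv2.resize(b,(200,300))
cv2.imwrite("pics/ov.png",np.vstack([a[:,:],]) ); cv2.imwrite("pics/ov2.png",b)
m=np.zeros((600,800,3),np.uint8); m[:425//5*3,:480]=cv2.resize(a,(480,255)); m[:,480:]=cv2.resize(b,(320,480))[0:480].repeat(1,0) if 0 else 0
m[260:600,0:227]=cv2.resize(b,(227,340)); cv2.imwrite("pics/ov3.png",m)
x,y,w=h.x;D=np.array([np.cos(w),np.sin(w)])
print("mouth",np.round([x-.051*D[0],y-.051*D[1]],4),"dist stone->home",np.hypot(*(r.x[:2]-h.x[:2])), "bearing",np.degrees(np.arctan2(*(h.x[:2]-r.x[:2])[::-1])))
c=H(h.x,[[0,0,0]])[0,:2]-r.x[:2]; print("in holder frame stone along,left:",-(c@D),-(c@[-D[1],D[0]]))
E
python3 fit.py
```

```text
stone [0.4529 0.1174] -84.65 [ 0.4 -0.2 -0.3 -0.6  0.3  0.2 -0.3  1.1 -0.  -0.4  0.1  1.1 -1.  -0.4
  0.6]
holder [ 0.4036 -0.144 ] -96.91 [ 0.3  0.8  0.2  0.6 -1.3 -0.3 -0.7  0.1  0.5  0.1  1.3  0.7]
mouth [ 0.4097 -0.0934] dist stone->home 0.2660425034858024 bearing -100.68479805928176
in holder frame stone along,left: -0.2654652004491919 0.01751687790285515
```

View pics/ov.png

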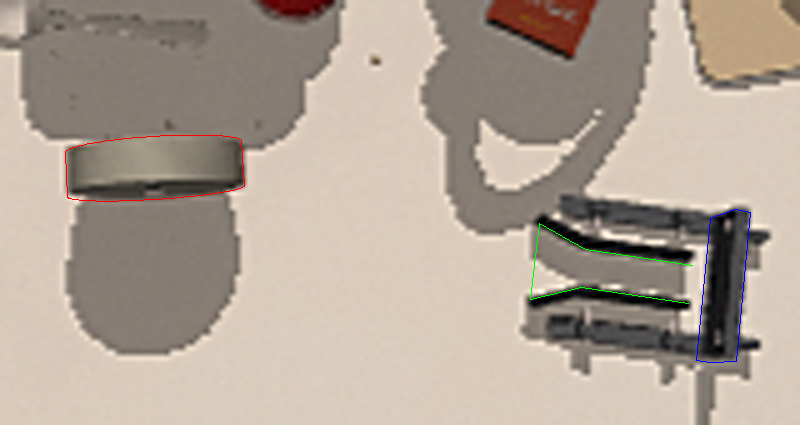

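The overlay agrees to within about 2 mm. I'll move over the stone and line the tool up with the axle.

```bash
python3 -m jog '[[0,0,0,-0.042,-0.0305,0,100],[0,0,0,-0.042,-0.0305,0,100],[0,0,0,-0.042,-0.0305,0,100],[0,0,0,-0.042,-0.0305,0,100],[0,0,0,-0.042,-0.0305,0,100],[0,0,0,-0.042,-0.0305,0,100],[0,0,0,-0.042,-0.0305,0,100],[0,0,0,-0.042,-0.0305,0,100],[0,0,0,-0.042,-0.0305,0,100]]'; python3 -m jog '[[0,0,0.184,0,0,0.01,100],[0,0,0.184,0,0,0.01,100],[0,0,0.184,0,0,0.01,100],[0,0,0.184,0,0,0.01,100],[0,0,0.184,0,0,0.01,100],[0,0,0.181,0,0,0.01,80],[0,0,0,0,0,0,70]]'
cat > st.py <<'E'
from h import *
o=observe();R=np.array(o["tool_rot"]);p=np.array(o["position"])
print("t",round(o["time_s"],2),"p",p.round(4),"yawx",np.degrees(np.arctan2(R[1,0],R[0,0])).round(2),"z",R[:,2].round(3),"F",np.round(o["ft_force"],1),"g",round(o["grip_width"],4),round(o["gripper_force"],2))
E
python3 st.py; python3 - <<'E'
from h import *
import pickle
d=snap("top","pics/top1.png"); K=d
a=d["pixels"][190:300,220:380,::-1]; cv2.imwrite("pics/c1.png",cv2.resize(a,None,fx=5,fy=5,interpolation=cv2.INTER_CUBIC))
E
```

```text
time_s: 1.23
position: [0.4533, 0.1159, 0.2312]
tool_rot: [[-0.93, 0.367, -0.0], [0.367, 0.93, 0.0], [0.0, -0.0, -1.0]]
ft_force: [0.3, 0.8, -0.1]
grip_width: 0.0854
gripper_force: 0.0
time_s: 2.1
position: [0.4523, 0.1175, 0.1707]
tool_rot: [[-0.095, 0.995, -0.002], [0.995, 0.095, -0.0], [0.0, -0.002, -1.0]]
ft_force: [-0.8, 0.3, -0.3]
grip_width: 0.0599
gripper_force: 0.0
t 2.1 p [0.4523 0.1175 0.1707] yawx 95.48 z [-0.002 -0.    -1.   ] F [-0.8  0.3 -0.3] g 0.0599 0.0
```

```bash
python3 -m jog '[[0,0,0,0,0,0.03,70],[0,0,0,0,0,0.03,70],[0,0,0,0,0,0.03,70],[0,0,0,0,0,0.03,70],[0,0,0,0,0,0.02,60],[0,0,0,0,0,0.001,50],[0,0,0,0,0,0,45],[0,0,0,0,0,0,41],[0,0,0,0,0,0,41]]'; python3 st.py; python3 - <<'E'
from h import *
d=snap("top","pics/top2.png"); e=snap("scene","pics/sc2.png")
a=cv2.resize(d["pixels"][215:295,220:320,::-1],None,fx=4,fy=4,interpolation=cv2.INTER_CUBIC)
b=cv2.resize(e["pixels"][150:250,210:310,::-1],None,fx=4,fy=4,interpolation=cv2.INTER_CUBIC)
m=np.zeros((400,800,3),np.uint8);m[:320,:400]=a;m[:,400:]=b;cv2.imwrite("pics/c2.png",m)
E
```

```text
time_s: 3.28
position: [0.453, 0.1175, 0.0309]
tool_rot: [[-0.094, 0.996, 0.001], [0.996, 0.094, -0.0], [-0.0, 0.001, -1.0]]
ft_force: [-0.4, -1.2, 0.3]
grip_width: 0.035
gripper_force: 0.0
t 3.27 p [0.453  0.1175 0.0309] yawx 95.41 z [ 0.001 -0.    -1.   ] F [-0.4 -1.2  0.3] g 0.035 0.0
```

View pics/c2.png

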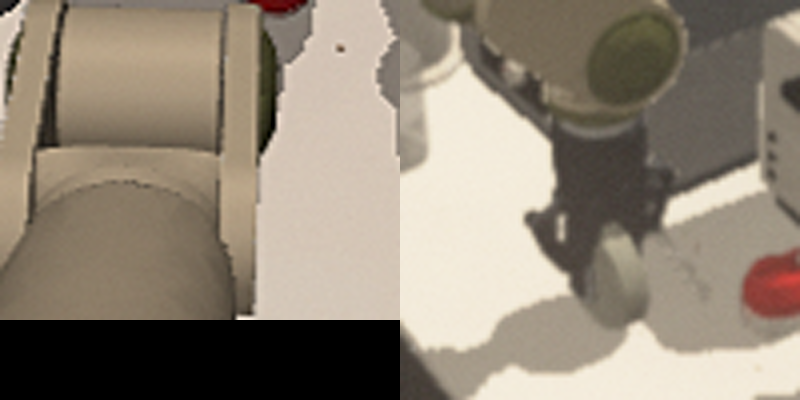

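The arm hides the stone in the top view. The scene crop shows the fingers straddling the stone's hub at about (590,270). I'll close gently.

```bash
python3 -m jog '[[0,0,0,0,0,0,37],[0,0,0,0,0,0,36]]' 20; python3 -m jog '[[0,0,0,0,0,0,35],[0,0,0,0,0,0,35]]'|tail -3;python3 -m jog '[[0,0,0,0,0,0,34.5],[0,0,0,0,0,0,34.5]]'|tail -3; python3 -m jog '[[0,0,0,0,0,0,34],[0,0,0,0,0,0,34]]'|tail -3
```

```text
time_s: 3.62
position: [0.453, 0.1175, 0.0305]
tool_rot: [[-0.094, 0.996, 0.001], [0.996, 0.094, 0.0], [-0.0, 0.001, -1.0]]
ft_force: [1.5, 0.3, 0.6]
grip_width: 0.031
gripper_force: 0.6
ft_force: [1.9, -0.2, 1.8]
grip_width: 0.0299
gripper_force: 3.8
ft_force: [2.1, 0.6, 3.8]
grip_width: 0.03
gripper_force: 11.1
ft_force: [2.9, 0.1, 4.3]
grip_width: 0.0296
gripper_force: 19.4
```

```bash
python3 -m jog '[[0,0,0,0,0,0,35],[0,0,0,0,0,0,35]]'|tail -3;python3 -m jog '[[0,0,0.02,0,0,0.0003,35],[0,0,0.04,0,0,0.0003,35],[0,0,0.04,0,0,0,35],[0,0,0.04,0,0,0,35],[0,0,0.04,0,0,0,35],[0,0,0.04,0,0,0,35],[0,0,0.04,0,0,0,35],[0,0,0.04,0,0,0,35],[0,0,0.02,0,0,0,35]]'|tail -3; python3 st.py
```

```text
ft_force: [3.6, 0.8, 4.7]
grip_width: 0.0299
gripper_force: 5.3
ft_force: [1.2, -0.1, 5.2]
grip_width: 0.0298
gripper_force: 3.7
t 5.75 p [0.4522 0.1175 0.0296] yawx 77.01 z [-0.001 -0.    -1.   ] F [ 1.2 -0.1  5.2] g 0.0298 3.72
```

```bash
python3 -m jog '[[0,0,0,-0.003,0,0,35],[0,0,0,-0.005,0,0,35],[0,0,0,-0.006,0,0,35],[0,0,0,-0.006,0,0,35],[0,0,0,-0.006,0,0,35],[0,0,0,-0.006,0,0,35],[0,0,0,-0.005,0,0,35],[0,0,0,-0.003,0,0,35]]'|tail -3; python3 st.py; python3 - <<'E'
from h import *
e=snap("scene","pics/sc3.png")
cv2.imwrite("pics/c3.png",cv2.resize(e["pixels"][170:290,210:330,::-1],None,fx=5,fy=5,interpolation=cv2.INTER_CUBIC))
E
```

```text
ft_force: [-0.3, 0.8, 0.8]
grip_width: 0.0301
gripper_force: 3.2
t 6.75 p [0.4436 0.0782 0.0297] yawx 77.04 z [-0.  0. -1.] F [-0.3  0.8  0.8] g 0.0301 3.19
```

View pics/c3.png

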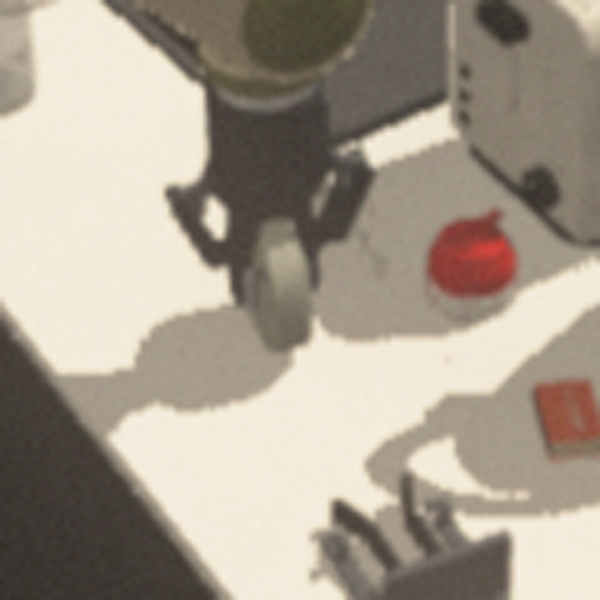

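The stone followed: it is upright and swivelled, with its centre near crop (283,290). Continuing towards the mouth with a little more down-bearing.

```bash
python3 -m jog '[[0,0,0,-0.004,0,0.0004,35],[0,0,0,-0.007,0,0.0002,35],[0,0,0,-0.009,0,0,35],[0,0,0,-0.01,0,0,35],[0,0,0,-0.01,0,0,35],[0,0,0,-0.01,0,0,35],[0,0,0,-0.01,0,0,35],[0,0,0,-0.01,0,0,35],[0,0,0,-0.01,0,0,35],[0,0,0,-0.01,0,0,35]]'|tail -3; python3 -m jog '[[0,0,-0.013,-0.006,0,0,35],[0,0,-0.0157,-0.006,0,0,35],[0,0,-0.0157,-0.006,0,0,35],[0,0,-0.0157,-0.006,0,0,35],[0,0,-0.0157,-0.006,0,0,35],[0,0,-0.0157,-0.005,0,0,35],[0,0,-0.0157,-0.004,0,0,35]]'|tail -3; python3 st.py; python3 - <<'E'
from h import *
e=snap("scene","pics/sc4.png");d=snap("top","pics/top4.png")
cv2.imwrite("pics/c4.png",cv2.resize(e["pixels"][200:310,240:350,::-1],None,fx=5,fy=5,interpolation=cv2.INTER_CUBIC))
p=np.array(observe()["position"])[:2]-[.4036,-.144];D=np.array([-.1203,-.9927]);print(p@D,p@[-D[1],D[0]])
E
```

```text
ft_force: [-0.8, 0.9, -0.1]
grip_width: 0.0301
gripper_force: 3.2
ft_force: [0.6, 0.3, 0.4]
grip_width: 0.0296
gripper_force: 3.9
t 8.93 p [ 0.4165 -0.0478  0.0292] yawx 83.25 z [ 0. -0. -1.] F [0.6 0.3 0.4] g 0.0296 3.9
-0.09698911954083587 0.0011491709742560087
```

View pics/c4.png

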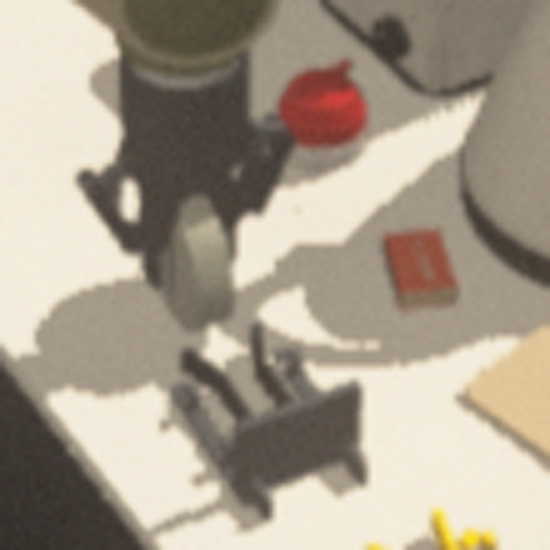

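The stone (centre near (200,262)) is standing right in front of the mouth, which is at (225,345). I'll check numerically that the stone is where the tool is.

```bash
cat >> h.py <<'E'
E
python3 - <<'E'
import io,contextlib
with contextlib.redirect_stdout(io.StringIO()):
    from fit import *
P=(np.array([(232,285),(200,330),(178,322),(163,295),(229,240),(205,195),(225,318)],float)+.5)/5-.5+[240,200]
F=lambda p:[cv2.pointPolygonTest(hull(S,p),tuple(map(float,q)),True) for q in P]
p0=[.4165,-.0478,np.radians(-96.75)]
print(np.round(F(p0),1))
r=least_squares(lambda q:F([q[0],q[1],p0[2]]),p0[:2],diff_step=1e-3);print(r.x,np.round(r.fun,1))
# in-image position of mouth relative
for n,X in(("hub",[*r.x,.048]),("mouth",H(h.x,[[-.051,0,0]])[0])): print(n,((w2px(S,X)[0]-[240,200])*5).round())
E
```

```text
[ 2.3  1.  -0.3 -0.3  0.9  1.6  1.7]
[ 0.41451098 -0.0415004 ] [ 0.8 -0.5  0.3  0.7 -0.4  0.6  0.2]
hub [183. 247.]
mouth [221. 358.]
```

```bash
python3 -m jog '[[0,0,0,-0.004,0,0.0003,34.9],[0,0,0,-0.007,0,0.0003,34.8],[0,0,0,-0.008,0,0,34.7],[0,0,0,-0.008,0,0,34.7],[0,0,0,-0.008,0,0,34.7]]'|tail -3; for i in 1; do python3 -m jog '[[0,0,0,-0.006,0,0.0002,34.7],[0,0,0,-0.006,0,0.0002,34.7]]'|tail -3; done;  python3 st.py
```

```text
ft_force: [1.0, 2.8, -0.6]
grip_width: 0.0298
gripper_force: 7.6
ft_force: [-0.3, 4.4, 0.2]
grip_width: 0.0295
gripper_force: 7.5
t 9.9 p [ 0.4106 -0.0943  0.0281] yawx 83.19 z [-0.  0. -1.] F [-0.3  4.4  0.2] g 0.0295 7.5
```

```bash
python3 -m jog '[[0,0,0,-0.006,0,0.0002,34.7],[0,0,0,-0.006,0,0.0002,34.7]]'|tail -3;  python3 st.py
```

```text
ft_force: [-0.1, 3.2, 0.3]
grip_width: 0.03
gripper_force: 7.3
t 10.15 p [ 0.4093 -0.1064  0.0277] yawx 83.2 z [-0.  0. -1.] F [-0.1  3.2  0.3] g 0.03 7.27
```

```bash
python3 -m jog '[[0,0,0,-0.006,0,0,34.7],[0,0,0,-0.006,0,0,34.7]]'|tail -3; python3 -m jog '[[0,0,0,-0.006,0,0,34.7],[0,0,0,-0.005,0,0,34.7]]'|tail -3;  python3 st.py; python3 - <<'E'
from h import *
e=snap("scene","pics/sc5.png")
cv2.imwrite("pics/c5.png",cv2.resize(e["pixels"][210:310,250:350,::-1],None,fx=6,fy=6,interpolation=cv2.INTER_CUBIC))
p=np.array(observe()["position"])[:2]-[.4036,-.144];D=np.array([-.1203,-.9927]);print(p@D,p@[-D[1],D[0]])
E
```

```text
ft_force: [1.0, 2.4, -1.3]
grip_width: 0.0297
gripper_force: 7.0
ft_force: [-0.5, 2.3, -3.0]
grip_width: 0.0293
gripper_force: 6.7
t 10.65 p [ 0.4067 -0.1293  0.0277] yawx 83.19 z [-0. -0. -1.] F [-0.5  2.3 -3. ] g 0.0293 6.72
-0.01447004330860241 0.0013811463023264516
```

View pics/c5.png

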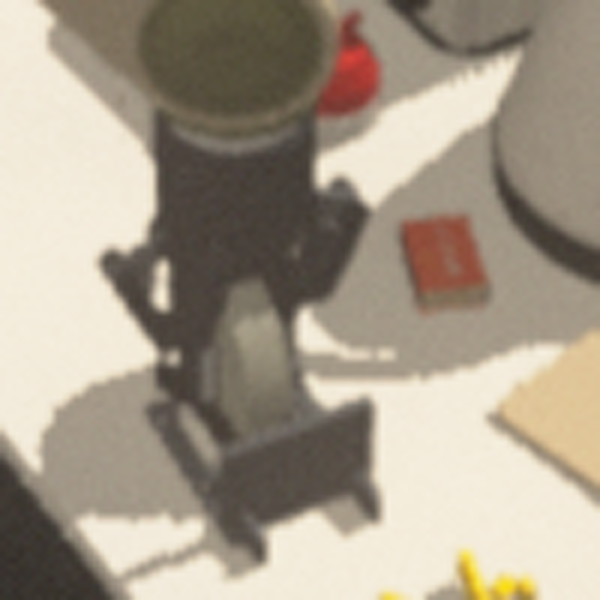

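The stone is between the cheeks and upright, top at (247,278), meeting the stop's top edge at about (260,430) in the picture. Estimating the lag.

```bash
python3 - <<'E'
import io,contextlib
with contextlib.redirect_stdout(io.StringIO()):
    from fit import *
P=(np.array([(247,279),(284,315),(293,350),(297,385),(275,297)],float)+.5)/6-.5+[250,210]
w=np.radians(-96.85)
for s in np.arange(-.035,.006,.005):
    p=[.4036-.1203*s,-.144-.9927*s*1,w]
    print(round(s,3),np.round([cv2.pointPolygonTest(hull(S,p),tuple(map(float,q)),True) for q in P],1))
E
```

```text
-0.035 [ 2.3 -1.4 -1.6 -1.9 -0.9]
-0.03 [ 2.5 -1.  -1.  -1.1 -0.6]
-0.025 [ 2.7 -0.6 -0.5 -0.4 -0.3]
-0.02 [ 2.8 -0.3 -0.   0.3  0. ]
-0.015 [2.8 0.1 0.5 1.  0.2]
-0.01 [2.8 0.4 0.9 1.6 0.4]
-0.005 [2.6 0.6 1.3 2.1 0.6]
0.0 [2.2 0.8 1.7 2.7 0.7]
0.005 [1.  1.  2.  3.2 0.7]
```

```bash
python3 -m jog '[[0,0,0,-0.001,0,0.0006,34.7],[0,0,0,-0.002,0,0.0004,34.7]]'|tail -3; python3 st.py
```

```text
ft_force: [-0.7, 1.5, 7.2]
grip_width: 0.0296
gripper_force: 7.3
t 10.95 p [ 0.4065 -0.132   0.0272] yawx 83.2 z [ 0.001 -0.001 -1.   ] F [-0.7  1.5  7.2] g 0.0296 7.28
```

```bash
python3 -m jog '[[0,0,0,-0.004,0,0,34.7],[0,0,0,-0.003,0,0,34.7]]'|tail -3; python3 -m jog '[[0,0,0,-0.003,0,0.0002,34.7],[0,0,0,-0.001,0,0,34.7]]'|tail -3;python3 st.py
```

```text
ft_force: [0.6, 1.3, -0.0]
grip_width: 0.0298
gripper_force: 6.7
ft_force: [1.0, 2.7, 0.3]
grip_width: 0.0296
gripper_force: 6.6
t 11.45 p [ 0.4052 -0.1431  0.0265] yawx 83.18 z [ 0. -0. -1.] F [1.  2.7 0.3] g 0.0296 6.58
```

```bash
python3 -m jog '[[0,0,0,-0.002,0,0.0002,34.7],[0,0,0,-0.001,0,0,34.7]]'|tail -3; python3 st.py
```

```text
ft_force: [1.4, 2.0, 0.1]
grip_width: 0.0295
gripper_force: 6.4
t 11.7 p [ 0.4048 -0.1459  0.0263] yawx 83.19 z [ 0. -0. -1.] F [1.4 2.  0.1] g 0.0295 6.44
```

```bash
python3 -m jog '[[0,0,0,-0.002,0,0.0002,34.7],[0,0,0,-0.001,0,0,34.7]]'|tail -3; python3 st.py
```

```text
ft_force: [1.0, 2.4, 0.6]
grip_width: 0.0297
gripper_force: 6.3
t 11.95 p [ 0.4045 -0.1489  0.0261] yawx 83.18 z [ 0. -0. -1.] F [1.  2.4 0.6] g 0.0297 6.27
```

```bash
python3 -m jog '[[0,0,0,-0.001,0,0,34.7],[0,0,0,-0.001,0,0,34.7]]'|tail -3; python3 -m jog '[[0,0,0,-0.001,0,0.0002,34.7],[0,0,0,-0.001,0,0,34.7]]'|tail -3; python3 st.py; python3 - <<'E'
from h import *
e=snap("scene","pics/sc6.png")
cv2.imwrite("pics/c6.png",cv2.resize(e["pixels"][210:310,250:350,::-1],None,fx=6,fy=6,interpolation=cv2.INTER_CUBIC))
E
```

```text
ft_force: [2.1, 2.2, -0.8]
grip_width: 0.0296
gripper_force: 6.1
ft_force: [3.5, 2.7, -0.2]
grip_width: 0.03
gripper_force: 6.0
t 12.45 p [ 0.404  -0.1529  0.026 ] yawx 83.19 z [ 0. -0. -1.] F [ 3.5  2.7 -0.2] g 0.03 6.01
```

View pics/c6.png

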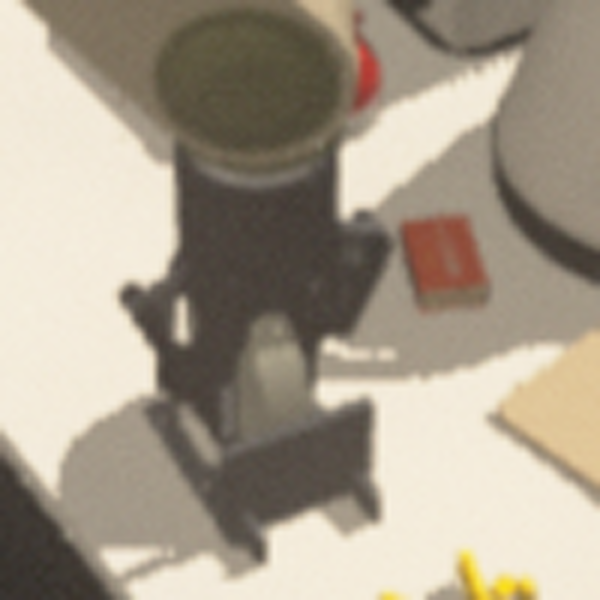

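The stone is close to the stop, right edge near (308,380).

```bash
python3 - <<'E'
import io,contextlib
with contextlib.redirect_stdout(io.StringIO()):
    from fit import *
P=(np.array([(285,318),(300,345),(307,370),(312,402)],float)+.5)/6-.5+[250,210]
w=np.radians(-96.85)
for s in np.arange(-.015,.011,.005):
    p=[.4036-.1203*s,-.144-.9927*s*1,w]
    print(round(s,3),np.round([cv2.pointPolygonTest(hull(S,p),tuple(map(float,q)),True) for q in P],1))
E
python3 -m jog '[[0,0,0,-0.001,0,0,34.7],[0,0,0,-0.001,0,0,34.7]]'|tail -3; python3 st.py
```

```text
-0.015 [ 0.1 -0.9 -1.1 -1.3]
-0.01 [ 0.4 -0.4 -0.5 -0.6]
-0.005 [ 0.7 -0.1 -0.   0.1]
0.0 [0.9 0.3 0.4 0.7]
0.005 [1.1 0.7 0.9 1.3]
0.01 [1.2 1.  1.3 1.9]
ft_force: [5.8, 7.3, -0.2]
grip_width: 0.0296
gripper_force: 5.7
t 12.75 p [ 0.4037 -0.1543  0.0259] yawx 83.17 z [ 0.     0.001 -1.   ] F [ 5.8  7.3 -0.2] g 0.0296 5.7
```

```bash
python3 -m jog '[[0,0,0,-0.0005,0,0,34.6],[0,0,0,-0.0005,0,0,34.6]]'|tail -3; python3 st.py
```

```text
ft_force: [6.7, 9.1, -0.1]
grip_width: 0.03
gripper_force: 6.7
t 13.0 p [ 0.4036 -0.1547  0.0258] yawx 83.18 z [ 0.     0.002 -1.   ] F [ 6.7  9.1 -0.1] g 0.03 6.66
```

Contact with the stop is showing. I'll release, back off and push from behind with shut fingers, so the final press is clean.

```bash
python3 -m jog '[[0,0,0,0.001,0,0,38],[0,0,0,0,0,0,50],[0,0,0,0,0,0,60],[0,0,0,0,0,0,60],[0,0,0,0,0,-0.02,60],[0,0,0,0,0,-0.035,60],[0,0,0,0,0,-0.035,60],[0,0,0,0,0,-0.035,60]]'|tail -3; python3 -m jog '[[0,0,0,0.03,0,0,20],[0,0,0,0.03,0,0,0],[0,0,0,0.03,0,0,0],[0,0,0,0,0,0,0],[0,0,0,0,0,0,0]]'|tail -3; python3 st.py; python3 - <<'E'
from h import *
p=np.array(observe()["position"])[:2]-[.4036,-.144];D=np.array([-.1203,-.9927]);print(p@D,p@[-D[1],D[0]])
e=snap("scene","pics/sc7.png");d=snap("top","pics/top7.png")
m=np.zeros((500,800,3),np.uint8)
m[:,:400]=cv2.resize(e["pixels"][215:315,265:345,::-1],None,fx=5,fy=5,interpolation=cv2.INTER_CUBIC)
m[:400,400:]=cv2.resize(d["pixels"][225:305,320:400,::-1],None,fx=5,fy=5,interpolation=cv2.INTER_CUBIC)
cv2.imwrite("pics/c7.png",m)
E
```

```text
ft_force: [0.1, 0.6, -0.1]
grip_width: 0.0513
gripper_force: 0.0
ft_force: [0.1, -0.5, 0.5]
grip_width: -0.0002
gripper_force: 0.0
t 14.62 p [ 0.4143 -0.0658  0.1509] yawx 83.2 z [ 0. -0. -1.] F [ 0.1 -0.5  0.5] g -0.0002 0.0
-0.07888983506352797 0.0012609530715923857
```

View pics/c7.png

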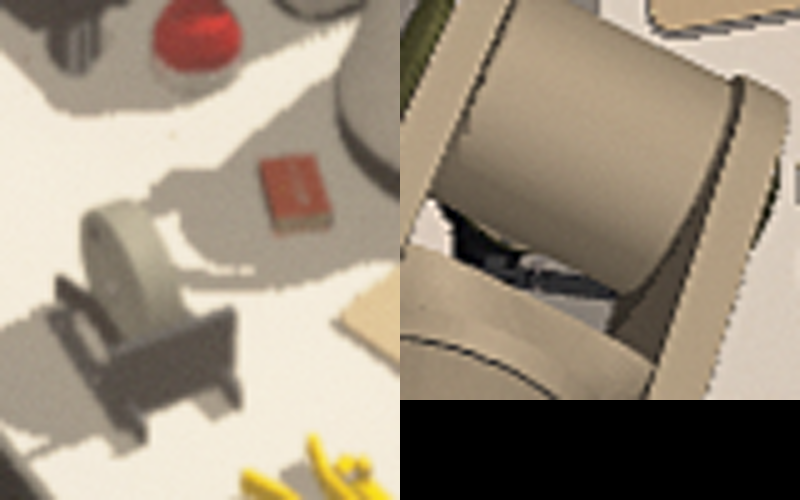

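The stone stands upright in the slot with its hole at (97,233), behind the top, as rolling would leave it. Fitting its position along the slot.

```bash
python3 - <<'E'
import io,contextlib
with contextlib.redirect_stdout(io.StringIO()):
    from fit import *
P=(np.array([(80,235),(118,199),(145,207),(172,255),(185,305),(88,270),(82,215)],float)+.5)/5-.5+[265,215]
w=np.radians(-96.85)
F=lambda p:np.array([cv2.pointPolygonTest(hull(S,p),tuple(map(float,q)),True) for q in P])
for s in np.arange(-.02,.011,.005):
    print(round(s,3),F([.4036-.1203*s,-.144-.9927*s,w]).round(1))
r=least_squares(lambda q:F([.4036-.1203*q[0]+.9927*q[1],-.144-.9927*q[0]-.1203*q[1],w]),[-.005,0],diff_step=1e-2,x_scale=.01);print(r.x)
hp=(np.array([97,233])+.5)/5-.5+[265,215]
s=-.005
for a in range(-70,-10,10):
    t=np.radians(a);L=[[s+.034*np.sin(t),-.012,.048+.034*np.cos(t)]];print(a,(w2px(S,H(h.x,L))[0]-hp).round(1))
E
```

```text
-0.02 [ 2.1  3.9  0.3 -1.2 -2.1  1.9  2.9]
-0.015 [ 1.6  3.5  0.4 -0.7 -1.4  1.6  2.2]
-0.01 [ 1.   2.3  0.4 -0.3 -0.7  1.2  1.4]
-0.005 [ 0.4  1.1  0.4  0.  -0.1  0.8  0.6]
0.0 [-0.3 -0.2  0.3  0.3  0.6  0.4 -0.4]
0.005 [-1.  -1.4  0.   0.6  1.1 -0.  -1.5]
0.01 [-1.8 -2.7 -0.4  0.9  1.7 -0.5 -2.7]
[-0.00077774 -0.00053563]
-70 [-1.6  0.1]
-60 [-1.3 -0.7]
-50 [-0.8 -1.2]
-40 [-0.2 -1.3]
-30 [ 0.4 -1.1]
-20 [ 1.2 -0.6]
```

The stone is home to within about a millimetre, and the hole position confirms rolling. I'll lower behind it.

```bash
python3 -m jog '[[0,0,0,0.002,-0.0015,0.03,0],[0,0,0,0,0,0.03,0],[0,0,0,0,0,0.03,0],[0,0,0,0,0,0.02,0],[0,0,0,0,0,0.004,0],[0,0,0,0,0,0,0]]'|tail -3; python3 -m jog '[[0,0,0,-0.006,0,0,0],[0,0,0,-0.006,0,0,0],[0,0,0,-0.003,0,0,0],[0,0,0,0,0,0,0]]'|tail -3; python3 st.py
```

```text
ft_force: [0.1, 1.0, -0.1]
grip_width: 0.0001
gripper_force: 0.0
ft_force: [-0.3, -0.3, -0.3]
grip_width: -0.0002
gripper_force: 0.0
t 15.97 p [ 0.4113 -0.0784  0.037 ] yawx 83.16 z [ 0. -0. -1.] F [-0.3 -0.3 -0.3] g -0.0002 0.0
```

TCP is at about −0.066 along the slot, so contact is expected within about 6 mm.

```bash
for i in 1 ; do python3 -m jog '[[0,0,0,-0.001,0,0,0],[0,0,0,-0.001,0,0,0]]'|sed -n '2p;4p'; python3 -m jog '[[0,0,0,-0.001,0,0,0],[0,0,0,0,0,0,0]]'|sed -n '2p;4p'; done
```

```text
position: [0.411, -0.0801, 0.0369]
ft_force: [0.1, -0.7, 0.4]
position: [0.4109, -0.0811, 0.0369]
ft_force: [0.3, -0.6, -0.5]
```

```bash
python3 -m jog '[[0,0,0,-0.001,0,0,0],[0,0,0,0,0,0,0]]'|sed -n '2p;4p'; python3 -m jog '[[0,0,0,-0.0005,0,0,0],[0,0,0,0,0,0,0]]'|sed -n '2p;4p'
```

```text
position: [0.4108, -0.0821, 0.0369]
ft_force: [0.3, 0.2, -0.6]
position: [0.4107, -0.0826, 0.0369]
ft_force: [1.0, 0.7, 0.7]
```

```bash
for x in a; do python3 -m jog '[[0,0,0,-0.0005,0,0,0],[0,0,0,0,0,0,0]]'|sed -n '2p;4p'; python3 -m jog '[[0,0,0,-0.0005,0,0,0],[0,0,0,0,0,0,0]]'|sed -n '2p;4p'; done
```

```text
position: [0.4107, -0.0831, 0.0369]
ft_force: [-0.5, -0.7, -0.3]
position: [0.4106, -0.0836, 0.0369]
ft_force: [-0.3, -0.5, 0.9]
```

```bash
python3 -m jog '[[0,0,0,-0.0005,0,0,0],[0,0,0,0,0,0,0]]'|sed -n '2p;4p'; python3 -m jog '[[0,0,0,-0.0005,0,0,0],[0,0,0,0,0,0,0]]'|sed -n '2p;4p'
```

```text
position: [0.4106, -0.0841, 0.0369]
ft_force: [-0.2, 0.3, -0.1]
position: [0.4105, -0.0845, 0.0369]
ft_force: [-0.4, 2.0, -0.6]
```

```bash
python3 -m jog '[[0,0,0,-0.0004,0,0,0],[0,0,0,0,0,0,0]]'|sed -n '2p;4p'; python3 -m jog '[[0,0,0,-0.0004,0,0,0],[0,0,0,0,0,0,0]]'|sed -n '2p;4p'
```

```text
position: [0.4104, -0.0846, 0.0369]
ft_force: [0.3, 4.9, 0.4]
position: [0.4104, -0.0846, 0.0369]
ft_force: [1.5, 7.3, 2.3]
```

```bash
python3 -m jog '[[0,0,0,-0.0004,0,0,0],[0,0,0,0,0,0,0]]'|sed -n '2p;4p'; python3 -m jog '[[0,0,0,-0.0003,0,0,0],[0,0,0,0,0,0,0]]'|sed -n '2p;4p'
```

```text
position: [0.4103, -0.0847, 0.0369]
ft_force: [3.2, 9.7, 2.2]
position: [0.4102, -0.0847, 0.0369]
ft_force: [4.1, 12.8, 2.7]
```

```bash
python3 -m jog '[[0,0,0,-0.0003,0,0,0],[0,0,0,0,0,0,0]]'|sed -n '2p;4p'; python3 -m jog '[[0,0,0,-0.0003,0,0,0],[0,0,0,0,0,0,0],[0,0,0,0,0,0,0],[0,0,0,0,0,0,0]]'|sed -n '2p;4p'
```

```text
position: [0.4101, -0.0847, 0.0369]
ft_force: [3.5, 15.0, 3.8]
position: [0.41, -0.0847, 0.0369]
ft_force: [4.7, 16.7, 4.3]
```

```bash
python3 -m jog '[[0,0,0,-0.0002,0,0,0],[0,0,0,0,0,0,0],[0,0,0,0,0,0,0],[0,0,0,0,0,0,0],[0,0,0,0,0,0,0],[0,0,0,0,0,0,0],[0,0,0,0,0,0,0],[0,0,0,0,0,0,0]]'|sed -n '2p;4p'; python3 st.py
```

```text
position: [0.41, -0.0847, 0.0369]
ft_force: [4.9, 18.0, 4.9]
t 20.73 p [ 0.41   -0.0847  0.0369] yawx 83.15 z [-0.     0.004 -1.   ] F [ 4.9 18.   4.9] g -0.0002 9.35
```

Held steady at 18 N at the tool, with some of that taken by cheek drag, and nothing moves any further. I'll back off gently, retreat and look.

```bash
python3 -m jog '[[0,0,0,0.001,0,0,0],[0,0,0,0.002,0,0,0],[0,0,0,0.006,0,0,0],[0,0,0,0.015,0,0,0],[0,0,0,0.01,0,-0.03,0],[0,0,0,0.03,0,-0.05,0],[0,0,0,0.05,0,-0.05,0],[0,0,0,0.05,0,0,0],[0,0,0,0.05,0,0,0],[0,0,0,0,0,0,0]]'|tail -3; python3 - <<'E'
from h import *
e=snap("scene","pics/sc8.png");d=snap("top","pics/top8.png")
m=np.zeros((500,800,3),np.uint8)
m[:,:400]=cv2.resize(e["pixels"][215:315,265:345,::-1],None,fx=5,fy=5,interpolation=cv2.INTER_CUBIC)
m[:400,400:]=cv2.resize(d["pixels"][225:305,320:400,::-1],None,fx=5,fy=5,interpolation=cv2.INTER_CUBIC)
cv2.imwrite("pics/c8.png",m)
E
```

```text
ft_force: [-0.5, 0.4, 0.3]
grip_width: -0.0001
gripper_force: 0.0
```

View pics/c8.png

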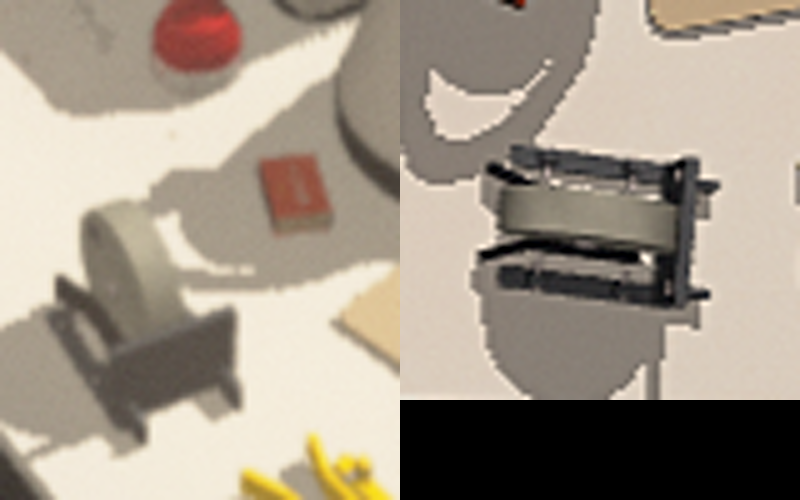

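The stone stands upright between the cheeks in both views. In the top view its right rim is against the stop at (680,220). Handing in.

```bash
python3 -c "
from rig import job
print(job.close_job())"
```

```text
the job is handed in; nothing more can be done
None
```

The stone was rolled into the dark holder and pressed against the stop with about 18 N at the tool (cheek drag takes some of that, so at most 18 N on the stop); it is standing upright there, and the job is handed in.

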